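# Clamp a boiler barrel in the V-block drilling jig

### The job

Lay the turned boiler barrel in the two V-blocks of the drilling jig with its plain end towards the length stop, and while the strap is still open slide it along the Vs until you feel that end butt against the stop's rubber face; push it only gently there, so that the stop keeps its setting, and let go of it. Then swing the steel strap over the barrel and press its end down until the spring catch snaps over it and holds it. Press only as hard as needed, and leave the other things on the bench where they are.

Things in the scene. Friction and masses are not known exactly. Their poses are not given: they have to be found in the camera images.
- jig: Drilling jig, fixed to the bench: plywood base, x -75 to +59, y -106 to +136, 12 mm thick; on it two V-blocks in line along y, a length stop at the +y end, and a steel strap (hinged on the +x side) with a spring catch (-x side, the robot's) at the V-block nearer the stop. Origin: on the bench under the Vs' axis; y along the Vs to the stop, z up.
- vees: The two light wooden 90-degree V-blocks, 69 mm wide. Origin: on the line where the seated barrel's axis lies, 52 mm above the jig's origin; axes as the jig's. Block tops 2.5 mm below this line, bottoms of the Vs 24 mm below. One block is at y +36 to +68 mm (the strap's), one at y -69 to -45; the gap between is open for fingers down to the base, 40 mm below.
- boiler: Turned boiler barrel, light wood, loose, 65 to 135 g, lying on the bench at the start; it can roll. Plain cylinder 34 mm in diameter, 160 mm long, plus a spigot 18 mm in diameter, 12 mm long, on one end. Origin: on its axis, midway along the 160 mm; y along the axis towards the plain end (at the start within 30 degrees of world y).
- boiler_butt (a point): Centre of the barrel's plain end face, 80 mm along +y from its origin; this face goes against the stop.
- boiler_spigot (a point): Centre of the spigot's end face, 92 mm along -y from the barrel's origin.
- stop_rail: The length stop at the jig's +y end: aluminium rail on the base with a wooden block 34 mm wide, rising 16 mm above the Vs' axis; on it, centred on that axis, a rubber facing 28 mm square that gives about 0.7 mm per N. Origin: near end of the rail, 78 mm along y from the jig's. Where the facing stands differs each time and is not told: 72 to 88 mm along y from the vees' origin.
- strap_swing (a joint): Swing of the steel strap about its hinge pin, rad: 0 = level over the barrel (caught, it rests near 0.007), 1.57 = upright, more = leaning away to the jig's +x; range -0.022 (rigid stop) to 2.0. Stiff hinge: it stays where it is left. Starts open at 1.6 to 1.95.
- strap: The strap, flat steel 20 mm wide (y), 4 mm thick, running from its origin on the hinge pin along its own -x to the tip 86 mm away; its own z is the outer (upper) side; axes as the jig's when closed. 34 mm from the pin it carries a sprung plunger, its rubber foot 12 mm below the strap's underside (the seated barrel pushes it in 3 mm, 4 to 8 N), and on top a nut 15 mm across, 4 mm high.
- strap_hinge (a point): The strap's hinge pin (along y): 34 mm along x and 52 mm along y from the jig's origin, 80 mm above the bench. Its side cheeks rise to 86 mm above the bench.
- strap_tab (a point): Where to press the strap: upper side, 66 mm from the hinge pin, between plunger nut and catch. The push rises to 8 to 14 N as the tip forces the nose aside and eases to a few N as it slips past; the catch snaps back over it 3 to 4 mm lower; some 1.5 mm below that the strap meets its rigid stop.
- catch_tilt (a joint): Tilt of the spring catch, rad: 0 = upright at rest; grows as its nose is pushed away to the jig's -x. The strap's tip pushes it to about 0.08, then it snaps back to near 0 over the tip.
- catch_nose (a point): Inner lower edge of the catch's nose (18 mm wide in y), which hooks over the strap's tip: at rest 47 mm along -x and 52 mm along y from the jig's origin, 82.5 mm above the bench. The catch rises to 93 mm above the bench; the nose's upper side slopes towards +x.
- spool: Wooden thread spool with green thread, 30 mm across and 40 mm high, loose bystander; origin at the centre of its underside.
- offcut: Planed wooden offcut, 38 x 55 x 38 mm, loose bystander; origin at the centre of its underside.
- small_wheel: Dark wooden toy wheel, 42 mm across and 16 mm thick, lying flat, loose bystander; origin at the centre of its underside.
- sander: Cork sanding block, 65 x 105 x 32 mm, loose bystander; origin at the centre of its underside.

How it is judged (in metres and radians):
On the way:
1. the barrel lies released in both Vs, its plain end against the stop, the strap still open (x of boiler in the frame of vees between -0.002 and 0.002 m and z of boiler in the frame of vees between -0.002 and 0.002 m and angle between the y axis of boiler and the y axis of vees, either way round below 0.03 rad and contact force between boiler and stop_rail above 0.1 N and y of boiler_butt in the frame of vees above 0.06 m and value of joint strap_swing above 0.6 rad and contact force between the fingers and boiler below 0.3 N), for 0.2 s.
At the end, for the whole second after the job is handed in: Barrel at rest in the Vs (2 mm, 0.03 rad), plain end to the stop (beyond y 60 mm of the vees) and touching it (over 0.1 N), strap below 0.03 rad with its plunger pressing the barrel over 2 N, catch back over the strap (below 0.03 rad) (x of boiler in the frame of vees between -0.002 and 0.002 m and z of boiler in the frame of vees between -0.002 and 0.002 m and angle between the y axis of boiler and the y axis of vees, either way round below 0.03 rad and contact force between boiler and stop_rail above 0.1 N and y of boiler_butt in the frame of vees above 0.06 m and value of joint each of strap_swing, catch_tilt below 0.03 rad and contact force between boiler and strap above 2 N and linear speed of boiler below 0.01 m/s).
It fails at once if the barrel is pushed against the length stop with more than 12 N (contact force between boiler and stop_rail above 12 N).
It fails at once if the strap is pushed with more than 25 N (contact force between any of the fingers, the arm and strap above 25 N).
It fails at once if the barrel is pressed into the V-blocks with more than 25 N (contact force between boiler and vees above 25 N).
It fails at once if one of the loose bystanders is moved more than 20 mm (distance of any of spool, offcut, small_wheel, sander from where it was at the start of the episode above 0.02 m).
It also fails if it takes over 72 s, if anything falls off the work surface, if the arm or the gripper's body presses on something with over 40 N, if the wrist force passes 120 N, or if a joint passes its speed limit or range.

### The arm

A 6-joint arm with a two-finger parallel gripper is mounted at the origin on a cart in front of the work surface, level with it; the furniture and walls round the work are solid. World frame = base frame: x ahead of the robot, y to its left, z up, the work surface at z = 0. Lengths are in mm, angles in rad, forces in N, time in s.
With the tool pointing down it reaches from about 400 to 925 mm from the base axis. Payload 12.5 kg.
Tool frame: the origin (TCP) lies midway between the tips of the shut fingers; the grasp point (between the pads) lies 19 mm behind it (env.pinch_z is the z of the grasp point in the tool frame, in mm); z points along the fingers, y is the line along which they close (so a half turn about z gives the same grasp; the last joint's range is limited). The gripper opens to 95 mm and grips with 3 to 60 N. Pads are 20 mm wide; open, the fingers measure 119 mm over their backs; the gripper's body (75 mm by 180 mm) begins 59 mm behind the grasp point.
Start: joints at [1.045, 0.491, 1.559, -0, 1.092, -0.106], TCP at [254.722, 570.757, 214.661] pointing down, gripper open.
Joint ranges: [-3.1, 3.1], [-0.84, 2.19], [0.05, 2.79], [-1.13, 4.28], [0.06, 2.93], [-2.69, 2.69]. Speed limits (rad/s): [2.22, 2.22, 2.79, 3.14, 3.14, 3.14].

### API

Orientations are given as [roll, pitch, yaw] about the fixed x, y, z axes, in that order (R = Rz(yaw) Ry(pitch) Rx(roll)).
In Python, from cell import env, eyes gives the robot as it stands.
- The arm moves only by the shell command python3 -m inch 'ROWS'. ROWS is JSON, a list of rows, each a list of 3 entries, a list of its own where there are three numbers: the shift along the tool's x, y, z in units of 60 mm (1.0 is 60 mm), then the turn about the tool's z in units of 5 degrees (1.0 is 5 degrees), then the closure, from -1 (fully open) to 1 (shut). In form: [[[tx, ty, tz], turn, claw], ...]. A call has exactly 10 rows; each row shifts and turns the commanded pose from where the row before left it, along the tool's axes as they then stand; what a row does not reach is not made up. A row lasts 1/8 s, in which the tool goes at most 62.5 mm and 10.7 degrees, less where a joint would pass 70% of its speed; a pose out of reach is approached as far as the arm can. A call is refused whole if a number of a shift passes 1 or a number of a turn 1, either way. A call with a gripper value outside its range is refused whole. The fingers move at their own pace and stop on an object; the grip force is fixed at half the most. Time passes only in rows, so rows that do not move let the fingers close, or fill a call up. It gives the time, the measured TCP pose, the force, the opening and the grip force at its end, in the units of the state.
- env.state(): the state, without advancing time (a new reading comes with each control period).
- eyes.read_camera(name): name is "scene" or "top" or "wrist"; returns a dict with "pixels" (400x640x3 uint8, red, green, blue), "fx", "fy", "cx", "cy" (pixels), "extrinsics" (4x4, takes a point from world to camera coordinates). Camera axes: x right, y down, z forward; pixel columns grow to the right and rows downward; lengths in mm; the calibration is good to about 2 mm. The wrist camera is an equidistant fisheye: a pixel r from the principal point sees the ray r / f radians off the axis. A picture is of the moment at which its call begins. There is no depth.
- env.job_done(): hands the job in; it is judged then, once.
Trained networks look in a picture, given as the dict that the camera call returned (one of the last four; its "shot" number tells which), for a name from the list of things; names that differ only in an ending like _2 or _b are one class to them, and where a whole thing is asked for, a point or a joint stands for the part that bears it (a point fixed in the world has none). Each returns a list of dicts, best first, with "score" (0 to 1); they miss things now and then, are a little off and sometimes report something else, mostly with a low value. They report only what shows in the picture. A call takes as long as a camera call.
- eyes.boxes_of(name, picture): "centre" ([row, column] in pixels, amid what is visible of it).
- eyes.cut_out(name, picture): "mask" (400x640 bool, what is visible of it) and "centre" ([row, column] in pixels, amid what is visible of it).
- eyes.spot_point(name, picture): "centre" ([row, column] in pixels: a listed point, or the origin of a listed thing).
The state is a dict: "t": time; "joints": joint angles; "qvel": joint speeds; "tau": joint torques, N m; "eef_pos": TCP position; "tcp_rot": TCP orientation; "ft_force": force on the tool from outside, world axes, zero at the start; "moment": the same for the moment, N m; "opening": opening from 0.0 (shut) to 1.0 (fully open); "grip_force": force on a finger pad.
Only numpy, scipy, OpenCV 4.12 (cv2) and the standard library are available. Lean on these libraries where they do the work, as an engineer would, in place of code of your own. Each camera call takes 0.05 s, during which the arm holds its last target. There are 200 camera calls.

## Working session

There is one attempt and no reset: what is moved stays moved. The work goes in short steps, Python scripts to look and compute and a shell command to move; the robot and the scene stay as the last step left them, time stands still between calls to the robot, and variables do not carry over. Pictures are saved under pics/ and viewed, at most 10 in all, crops included, and the job is handed in when it is done.

```bash
ls; mkdir -p pics
cat > h.py <<'E'
import numpy as np, cv2
from cell import env, eyes
def ray(c,px):
    r,co=px; E=np.array(c["extrinsics"]); R=E[:3,:3]; o=-R.T@E[:3,3]
    x=(co-c["cx"])/c["fx"]; y=(r-c["cy"])/c["fy"]
    d=R.T@np.array([x,y,1.]); return o,d
def onz(c,px,z):
    o,d=ray(c,px); return o+d*(z-o[2])/d[2]
def tri(cs,pxs):
    A=np.zeros((3,3));b=np.zeros(3)
    for c,p in zip(cs,pxs):
        o,d=ray(c,p); d/=np.linalg.norm(d); P=np.eye(3)-np.outer(d,d); A+=P;b+=P@o
    X=np.linalg.solve(A,b)
    e=[np.linalg.norm(np.cross(X-ray(c,p)[0],ray(c,p)[1]/np.linalg.norm(ray(c,p)[1]))) for c,p in zip(cs,pxs)]
    return X.round(1),np.round(e,1)
def save(c,n): cv2.imwrite(n,c["pixels"][:,:,::-1])
E
python3 - <<'E'
from h import *
s=env.state(); print(s, env.pinch_z)
cs={n:eyes.read_camera(n) for n in("scene","top")}
for n,c in cs.items(): save(c,f"pics/{n}0.png")
for name in "jig vees boiler boiler_butt boiler_spigot stop_rail strap strap_hinge strap_tab catch_nose spool offcut small_wheel sander".split():
    ps=[]
    for n,c in cs.items():
        r=eyes.spot_point(name,c); 
        if r: ps.append((c,r[0]["centre"])); print(name,n,np.round(r[0]["centre"],1),round(r[0]["score"],2),end=' ')
    if len(ps)==2: print(*tri(*zip(*ps)))
    else: print()
E
```

```text
pics
{'t': 0.0, 'joints': array([ 1.04540540e+00,  4.91556642e-01,  1.55943883e+00, -3.31231256e-05,
        1.09170040e+00, -1.05624483e-01]), 'qvel': array([-0.00035861, -0.00083398,  0.00101274,  0.00085392,  0.00037958,
       -0.00023756]), 'tau': array([ 1.06277184e-03, -6.12654448e+01, -2.58177334e+01,  6.91368990e-02,
        4.83355788e-02, -1.57911386e-04]), 'eef_pos': array([254.59662281, 570.53125382, 214.06721912]), 'tcp_rot': array([-3.14049249e+00, -8.70967291e-05,  2.72184145e+00]), 'ft_force': array([-0.27572974,  0.56687316, -0.20198035]), 'moment': array([ 0.01026007,  0.0275556 , -0.0113225 ]), 'grip_force': 0.0, 'opening': 1.0018973251493886} -18.8
jig scene [185.7 271.4] 0.89 jig top [171.  348.8] 0.68 [ 495.  -227.2  222.8] [117.7 117.7]
vees scene [177.3 273.4] 0.88 vees top [198.7 253.3] 0.95 [561.3 -32.6  37.9] [0.9 0.9]
boiler scene [256.5 349.8] 0.61 boiler top [238.5 370.1] 0.64 [ 442.4 -371.9    7.2] [1.4 1.4]
boiler_butt scene [239.5 325.1] 0.77 boiler_butt top [238.8 346.3] 0.67 [ 439.7 -298.    33.7] [0.9 0.9]
boiler_spigot scene [268.7 380.7] 0.65 bo
[... 178 characters left out ...]
[159.  265.3] 0.46 strap top [185.3 233.8] 0.57 [595.2  20.2  65. ] [2.5 2.5]
strap_hinge scene [153.9 261.6] 0.58 
strap_tab scene [139.5 267.5] 0.46 strap_tab top [177.2 228.6] 0.6 [606.7  18.5 134.4] [2.4 2.4]
catch_nose scene [171.5 249.7] 0.63 catch_nose top [219.7 232.2] 0.57 [500.4  14.3  84.5] [6.1 6.1]
spool scene [240.4 325.2] 0.74 spool top [261.5 282. ] 0.62 [ 425.2 -195.4   -9.6] [95.2 95.2]
offcut scene [202.  365.9] 0.73 offcut top [172.4 346.5] 0.65 [ 643.9 -311.6    7.9] [4.3 4.3]
small_wheel scene [301. 407.] 0.53 small_wheel top [256.9 434.7] 0.58 [ 384.9 -555.3   29.1] [4.1 4.1]
sander scene [180.5 351.3] 0.93 sander top [149.3 316.3] 0.97 [ 720.5 -221.4   -7.3] [2.6 2.6]
```

View pics/scene0.png

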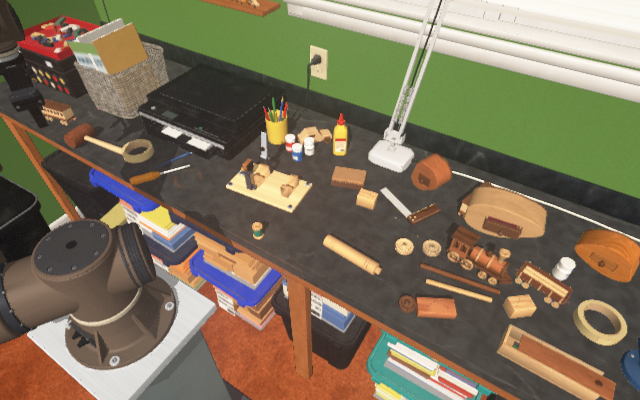

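View pics/top0.png

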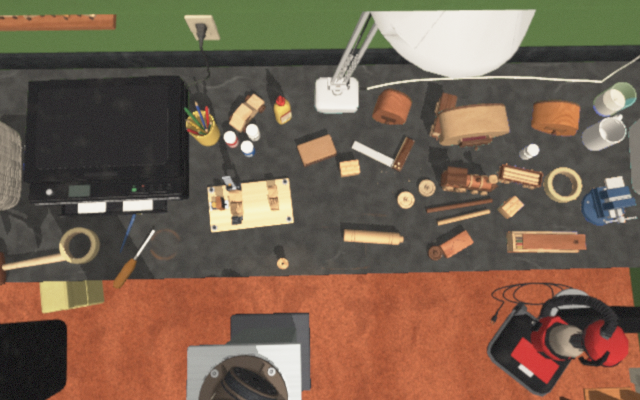

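The top view shows the barrel on its side at about columns 345–403, row 238, with the spigot on the right. The jig is at about (204, 250), with its V axis running left and right, the stop to the left and the strap standing open. The bystanders are well clear. First I'll turn the tool and raise it.

```bash
python3 -m inch '[[[0,0,-0.2],1,-1],[[0,0,-0.2],1,-1],[[0,0,-0.2],1,-1],[[0,0,-0.2],1,-1],[[0,0,-0.2],1,-1],[[0,0,-0.2],1,-1],[[0,0,-0.2],1,-1],[[0,0,0],1,-1],[[0,0,0],1,-1],[[0,0,0],1,-1]]'
cat >> h.py <<'E'
def go(target,yaw=None):
    "tool-axes shift (units of 60 mm) to target with present orientation, and turn in units of 5 deg"
    from scipy.spatial.transform import Rotation as Ro
    s=env.state(); R=Ro.from_euler('xyz',s["tcp_rot"]).as_matrix()
    d=R.T@(np.array(target)-s["eef_pos"])/60
    w=None if yaw is None else -np.degrees((yaw-s["tcp_rot"][2]+np.pi)%(2*np.pi)-np.pi)/5
    print("pos",s["eef_pos"].round(1),"rpy",s["tcp_rot"].round(4),"F",s["ft_force"].round(2),"shift",d.round(3),"turn",w, "t",round(s["t"],2))
E
python3 -c "
from h import *
go([500,250,300],1.5708)"
```

```text
t: 2.75
eef_pos: [254.7, 570.7, 298.7]
tcp_rot: [3.142, -0.0, 1.846]
ft_force: [-0.1, -0.3, 0.3]
opening: 1.001
grip_force: 0.0
pos [254.7 570.7 298.7] rpy [ 3.1416 -0.      1.8462] F [-0.11 -0.29  0.32] shift [-6.256  2.481 -0.022] turn 3.1562802381735215 t 2.75
```

```bash
python3 -m inch '[[[-0.9,0.36,0],0,-1],[[-0.9,0.36,0],0,-1],[[-0.9,0.36,0],0,-1],[[-0.9,0.36,0],0,-1],[[-0.9,0.36,0],0,-1],[[-0.9,0.36,0],0,-1],[[-0.86,0.32,0],0,-1],[[0,0,0],1,-1],[[0,0,0],1,-1],[[0,0,0],1,-1]]'
python3 -c "
from h import *
go([500,-20,300],1.5708)"
```

```text
t: 4.0
eef_pos: [501.1, 250.2, 298.6]
tcp_rot: [3.142, -0.0, 1.584]
ft_force: [-0.4, -0.2, 0.2]
opening: 1.003
grip_force: 0.0
pos [501.1 250.2 298.6] rpy [ 3.1416e+00 -1.0000e-04  1.5839e+00] F [-0.36 -0.18  0.2 ] shift [-4.503 -0.077 -0.023] turn 0.15030985088578025 t 4.0
```

```bash
python3 -m inch '[[[-0.9,0,0],0,-1],[[-0.9,0,0],0,-1],[[-0.9,0,0],0,-1],[[-0.9,0,0],0,-1],[[-0.9,0,0],0.15,-1],[[0,0,0],0,-1],[[0,0,0],0,-1],[[0,0,0],0,-1],[[0,0,0],0,-1],[[0,0,0],0,-1]]'
cat >> h.py <<'E'
def ray(c,px,_r=ray):
    if not c.get("fish"): return _r(c,px)
    E=np.array(c["extrinsics"]); R=E[:3,:3]; o=-R.T@E[:3,3]
    x=(px[1]-c["cx"])/c["fx"]; y=(px[0]-c["cy"])/c["fy"]; th=np.hypot(x,y); k=np.sin(th)/th if th>1e-9 else 1
    return o,R.T@np.array([x*k,y*k,np.cos(th)])
def wrist():
    c=eyes.read_camera("wrist"); c["fish"]=1; return c
def proj(c,X):
    E=np.array(c["extrinsics"]); p=E[:3,:3]@X+E[:3,3]
    if c.get("fish"):
        r=np.hypot(p[0],p[1]); th=np.arctan2(r,p[2]); k=th/max(r,1e-9)
        return np.array([c["cy"]+c["fy"]*p[1]*k,c["cx"]+c["fx"]*p[0]*k])
    return np.array([c["cy"]+c["fy"]*p[1]/p[2],c["cx"]+c["fx"]*p[0]/p[2]])
E
python3 - <<'E'
from h import *
go([480,-20,300],1.5708)
c=wrist(); save(c,"pics/w1.png"); print(ray(c,(c["cy"],c["cx"])),c["fx"])
for n,z in dict(jig=0,vees=52,stop_rail=12,strap=80,strap_hinge=80,strap_tab=None,catch_nose=82.5,boiler=17,boiler_butt=17,boiler_spigot=17).items():
    for r in eyes.spot_point(n,c)[:2]: print(n,np.round(r["centre"],1),round(r["score"],2),onz(c,r["centre"],z).round(1) if z is not None else '')
E
```

```text
t: 5.25
eef_pos: [505.5, -18.8, 298.6]
tcp_rot: [3.142, -0.0, 1.575]
ft_force: [0.5, -0.3, 0.8]
opening: 1.003
grip_force: 0.0
pos [505.5 -18.8 298.6] rpy [ 3.1415e+00 -1.0000e-04  1.5753e+00] F [ 0.52 -0.25  0.79] shift [-0.018 -0.425 -0.023] turn 0.05199118714859746 t 5.25
(array([506.06833714,  48.60800839, 469.01839001]), array([ 0.00105745, -0.24153393, -0.9703918 ])) 309.70691628693146
jig [172.5 353.8] 0.83 [557.8 -27.3   0. ]
stop_rail [124.7 352.6] 0.83 [553.4  46.   12. ]
stop_rail [143.3 387.2] 0.25 [606.   19.6  12. ]
strap [143.  387.1] 0.76 [591.   24.3  80. ]
strap_hinge [144.8 388.1] 0.6 [592.4  22.   80. ]
strap_tab [147.7 405.4] 0.57
```

View pics/w1.png

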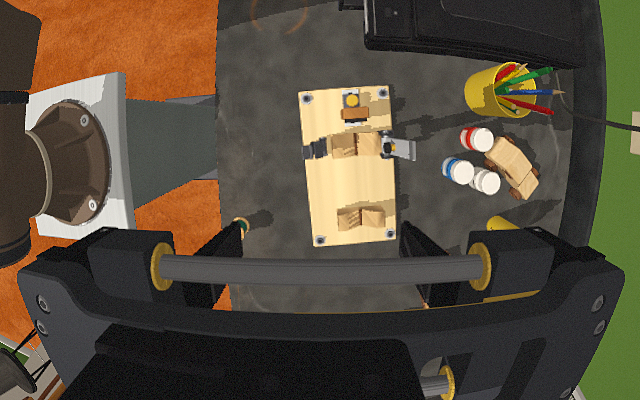

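The wrist view shows the jig: plate corners at about (299,92), (389,86), (398,240) and (314,248), the stop at the top, the strap open to the right, and the catch on the left. I'll rectify it to the plate plane and fit a rectangle.

```bash
cat >> h.py <<'E'
def ortho(c,z,x0,x1,y0,y1,s=3):
    xs=np.arange(x0,x1,1/s); ys=np.arange(y1,y0,-1/s)
    E=np.array(c["extrinsics"]); X,Y=np.meshgrid(xs,ys); P=np.stack([X,Y,np.full_like(X,z)],-1)@E[:3,:3].T+E[:3,3]
    r=np.hypot(P[...,0],P[...,1])
    if c.get("fish"): k=np.arctan2(r,P[...,2])/np.maximum(r,1e-9)
    else: k=1/P[...,2]
    return cv2.remap(c["pixels"],(c["cx"]+c["fx"]*P[...,0]*k).astype('f4'),(c["cy"]+c["fy"]*P[...,1]*k).astype('f4'),cv2.INTER_CUBIC)
E
python3 - <<'E'
from h import *
c=wrist()
o=ortho(c,12,450,670,-170,130,3); h=cv2.cvtColor(o,cv2.COLOR_RGB2HSV)
m=((h[...,2]>140)&(h[...,1]>50)&(h[...,0]>10)&(h[...,0]<35)).astype('u1'); m=cv2.morphologyEx(m,cv2.MORPH_CLOSE,np.ones((9,9)))
cs,_=cv2.findContours(m,0,1); k=max(cs,key=cv2.contourArea); r=cv2.minAreaRect(k); b=cv2.boxPoints(r)
w=np.c_[450+b[:,0]/3,130-b[:,1]/3]; print(w.round(1),np.array(r[1])/3)
# edge fits excluding corners and intrusions: robust lines
pts=k[:,0].astype(float); P=np.c_[450+pts[:,0]/3,130-pts[:,1]/3]
for i in range(4):
    a,d=w[i],w[(i+1)%4]; L=np.linalg.norm(d-a); u=(d-a)/L; n=np.array([-u[1],u[0]])
    t=(P-a)@u; e=(P-a)@n; q=(abs(e)<4)&(t>12)&(t<L-12); v=cv2.fitLine(P[q].astype('f4'),cv2.DIST_HUBER,0,.01,.01).ravel(); print(q.sum(),v.round(4), "ang",np.degrees(np.arctan2(v[1],v[0])))
for p in b.astype(int): cv2.circle(o,tuple(map(int,p)),3,(255,0,0),1)
save({"pixels":o[::1,::1][:,:,:]},"pics/o1.png"); print(o.shape)
o2=ortho(c,49.5,450,670,-170,130,3)
cv2.imwrite("pics/o12.png",cv2.resize(np.hstack([o,o2]),None,fx=.6,fy=.6,interpolation=cv2.INTER_AREA)[:,:,::-1])
E
```

```text
[[ 472.    95.5]
 [ 606.   108.1]
 [ 628.8 -133.2]
 [ 494.8 -145.9]] [242.42049154 134.58480835]
330 [9.959000e-01 9.070000e-02 5.283000e+02 1.002333e+02] ang 5.2053294
540 [ 9.410000e-02 -9.956000e-01  6.188333e+02 -3.376670e+01] ang -84.59832
331 [ 9.954000e-01  9.590000e-02  5.616667e+02 -1.389013e+02] ang 5.504461
605 [ 9.410000e-02 -9.956000e-01  4.850334e+02 -3.700000e+01] ang -84.599045
(900, 660, 3)
```

View pics/o12.png

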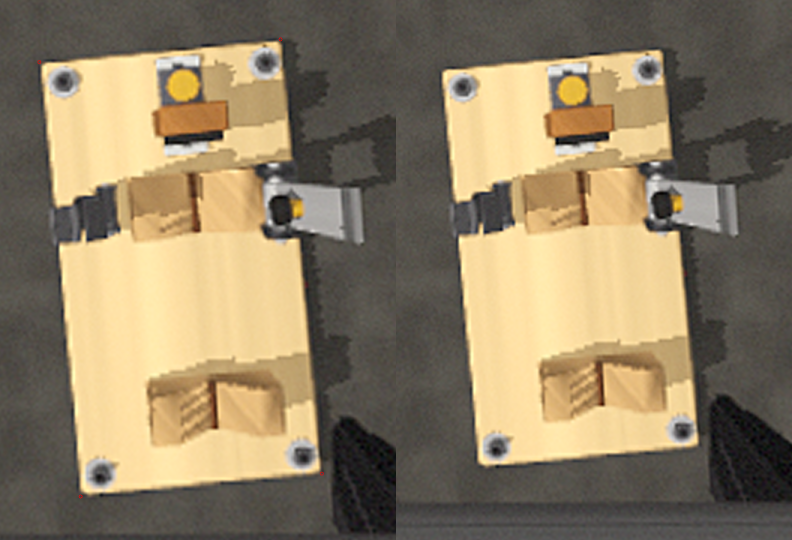

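The rectified plate measures 242.4 × 134.6 mm against the nominal 242 × 134, which matches. That puts the jig origin at about (559.8, -33.1) with yaw 0.0942. Next is the barrel.

```bash
python3 -m inch '[[[-0.9,-0.2,0],0,-1],[[-0.9,-0.2,0],0,-1],[[-0.9,-0.2,0],0,-1],[[-0.9,-0.2,0],0,-1],[[-0.9,-0.2,0],0,-1],[[-0.9,-0.2,0],0,-1],[[0,0,0],0,-1],[[0,0,0],0,-1],[[0,0,0],0,-1],[[0,0,0],0,-1]]'
python3 - <<'E'
from h import *
go([430,-350,298],1.5708)
c=wrist(); save(c,"pics/w2.png")
for n in ("boiler","boiler_butt","boiler_spigot"):
    for r in eyes.spot_point(n,c)[:2]: print(n,np.round(r["centre"],1),round(r["score"],2),onz(c,r["centre"],17).round(1))
for r in eyes.cut_out("boiler",c)[:1]:
    c2=dict(c); c2["pixels"]=(r["mask"]*255).astype('u1')
    o=ortho(c2,17,330,540,-500,-250,3); k=max(cv2.findContours((o>127).astype('u1'),0,1)[0],key=cv2.contourArea); q=cv2.minAreaRect(k); b=cv2.boxPoints(q)
    print(np.c_[330+b[:,0]/3,-250-b[:,1]/3].round(1),np.array(q[1])/3,r["score"])
cv2.imwrite("pics/ob.png",ortho(c,17,330,540,-500,-250,2)[:,:,::-1])
E
```

```text
t: 7.1
eef_pos: [435.0, -342.8, 298.8]
tcp_rot: [3.141, 0.0, 1.576]
ft_force: [-0.3, 0.2, -0.2]
opening: 1.004
grip_force: 0.0
pos [ 435.  -342.8  298.8] rpy [3.1413e+00 1.0000e-04 1.5757e+00] F [-0.33  0.25 -0.25] shift [-0.119 -0.083  0.014] turn 0.056125691755673945 t 7.1
boiler [188.5 328.4] 0.74 [ 448.  -373.2   17. ]
boiler_butt [135.8 334.1] 0.58 [ 455.6 -294.7   17. ]
boiler_spigot [245.3 324. ] 0.9 [ 442.1 -464.7   17. ]
[[ 420.1 -465.1]
 [ 436.4 -289.8]
 [ 472.8 -293.2]
 [ 456.4 -468.4]] [ 36.4617513  176.00516764] 0.69
```

View pics/ob.png

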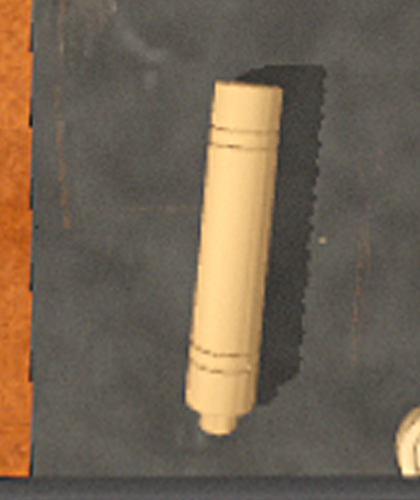

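The rectified view agrees with the detectors. The barrel axis runs from (438,-467) to (455,-292), yaw -0.093, with its origin near (447.5,-373.5) and the spigot towards -y. I'll align with it and descend partway.

```bash
python3 -m inch '[[[-0.32,0.1,0],0,-1],[[-0.32,0.1,0],0,-1],[[0,0,0],1,-1],[[0,0,0.4],0.12,-1],[[0,0,0.7],0,-1],[[0,0,0.7],0,-1],[[0,0,0.7],0,-1],[[0,0,0.7],0,-1],[[0,0,0.4],0,-1],[[0,0,0],0,-1]]'
python3 - <<'E'
from h import *
go([446.8,-381.5,4],1.478)
c=wrist(); save(c,"pics/w3.png")
for n in ("boiler","boiler_butt","boiler_spigot"):
    for r in eyes.spot_point(n,c)[:1]: print(n,np.round(r["centre"],1),round(r["score"],2),onz(c,r["centre"],17).round(1))
E
```

```text
t: 8.6
eef_pos: [446.2, -381.5, 81.1]
tcp_rot: [-3.139, -0.002, 1.476]
ft_force: [0.2, 0.3, 1.2]
opening: 1.001
grip_force: 0.0
pos [ 446.2 -381.5   81.1] rpy [-3.1392e+00 -2.2000e-03  1.4764e+00] F [0.22 0.3  1.24] shift [-0.002  0.012  1.286] turn -0.017822477044127073 t 8.6
boiler [198.4 320.3] 0.62 [ 447.7 -372.6   17. ]
boiler_butt [ 96.8 322.2] 0.86 [ 456.6 -294.9   17. ]
boiler_spigot [299.9 316.6] 0.95 [ 435.7 -464.3   17. ]
```

```bash
python3 -m inch '[[[0,0,0.5],0,-1],[[0,0,0.5],0,-1],[[0,0,0.2],0,-1],[[0,0,0.06],0,-1],[[0,0,0],0,-1],[[0,0,0],0,1],[[0,0,0],0,1],[[0,0,0],0,1],[[0,0,0],0,1],[[0,0,0],0,1]]'
```

```text
t: 10.05
eef_pos: [446.7, -382.1, 7.0]
tcp_rot: [3.142, -0.0, 1.476]
ft_force: [-0.5, 0.1, 0.1]
opening: 0.533
grip_force: 0.0
```

```bash
python3 -m inch '[[[0,0,0.04],0,1],[[0,0,0],0,1],[[0,0,0],0,1],[[0,0,0],0,1],[[0,0,0],0,1],[[0,0,0],0,1],[[0,0,0],0,1],[[0,0,-0.2],0,1],[[0,0,-0.4],0,1],[[0,0,-0.4],0,1]]'
python3 - <<'E'
from h import *
go([446.7,-382,150],1.665)
E
```

```text
t: 11.3
eef_pos: [446.7, -382.0, 65.9]
tcp_rot: [3.141, -0.0, 1.477]
ft_force: [-0.5, -0.2, -1.3]
opening: 0.352
grip_force: 30.0
pos [ 446.7 -382.    65.9] rpy [ 3.1415 -0.      1.4765] F [-0.52 -0.15 -1.25] shift [ 1.000e-03 -0.000e+00 -1.401e+00] turn -2.1598597555575885 t 11.3
```

The barrel is gripped: opening 0.352 is about 33.4 mm, with 30 N on the pads. Next I'll lift it and carry it towards the jig.

```bash
python3 -m inch '[[[0,0,-0.8],0,1],[[0.2,0,-0.7],0,1],[[0.6,0.15,0],0,1],[[0.7,0.18,0],0,1],[[0.7,0.18,0],0,1],[[0.7,0.18,0],0,1],[[0.7,0.18,0],0,1],[[0.6,0.18,0],0,1],[[0.3,0.1,0],0,1],[[0,0,0],-1,1]]'
python3 - <<'E'
from h import *
go([561.9,-55.5,150],1.665)
c=wrist(); save(c,"pics/w4.png")
for n in ("boiler","boiler_butt","boiler_spigot"):
    for r in eyes.spot_point(n,c)[:1]: print(n,np.round(r["centre"],1),round(r["score"],2),onz(c,r["centre"],env.state()["eef_pos"][2]+12.4).round(1))
E
```

```text
t: 12.55
eef_pos: [541.2, -118.9, 155.1]
tcp_rot: [3.141, 0.0, 1.567]
ft_force: [1.1, -0.7, -1.3]
opening: 0.352
grip_force: 30.0
pos [ 541.2 -118.9  155.1] rpy [3.1411e+00 1.0000e-04 1.5671e+00] F [ 1.09 -0.67 -1.26] shift [1.057 0.341 0.086] turn -1.1218103300877236 t 12.55
boiler [230.  321.4] 0.86 [ 542.7 -108.6  167.4]
boiler_butt [ 81.8 320.8] 0.73 [542.7 -30.5 167.3]
```

```bash
python3 -m inch '[[[0.3,0.1,0],0,1],[[0.4,0.14,0],0,1],[[0.36,0.1,0],0,1],[[0,0,0],-1,1],[[0,0,0],-0.12,1],[[0,0,0.3],0,1],[[0,0,0.4],0,1],[[0,0,0.2],0,1],[[0,0,0],0,1],[[0,0,0],0,1]]'
python3 - <<'E'
from h import *
go([561.9,-55.5,42.6],1.665)
c=wrist(); save(c,"pics/w5.png")
E
```

```text
t: 14.0
eef_pos: [562.1, -56.4, 101.3]
tcp_rot: [3.141, 0.0, 1.661]
ft_force: [0.1, -0.0, -1.0]
opening: 0.35
grip_force: 30.0
pos [562.1 -56.4 101.3] rpy [3.1406e+00 2.0000e-04 1.6610e+00] F [ 0.07 -0.03 -1.03] shift [ 0.015 -0.002  0.979] turn -0.04634516340030721 t 14.0
```

View pics/w5.png

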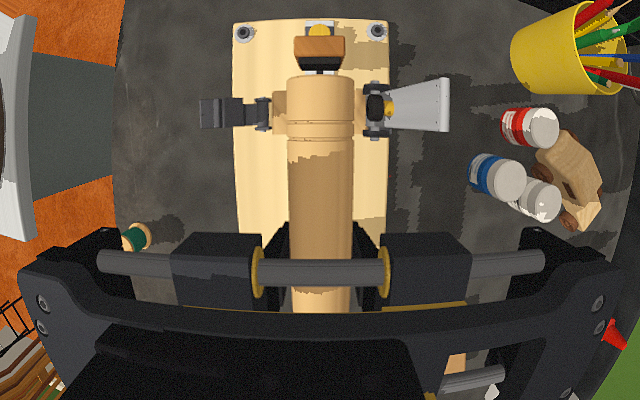

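The barrel (col 321) lines up with the stop block (col 319), with a gap to its face, and the strap is clear to the right. I'll lower it to just above its seat.

```bash
python3 -m inch '[[[0,0,0.3],-0.04,1],[[0,0,0.3],0,1],[[0,0,0.2],0,1],[[0,0,0.1],0,1],[[0,0,0.03],0,1],[[0,0,0.02],0,1],[[0,0,0.02],0,1],[[0,0,0],0,1],[[0,0,0],0,1],[[0,0,0],0,1]]'
```

```text
t: 15.3
eef_pos: [561.7, -56.3, 42.5]
tcp_rot: [3.142, -0.0, 1.665]
ft_force: [0.1, -0.1, -1.6]
opening: 0.354
grip_force: 30.0
```

```bash
python3 -m inch '[[[0,0,0.015],0,1],[[0,0,0],0,1],[[0,0,0.015],0,1],[[0,0,0],0,1],[[0,0,0],0,1],[[0,0,0],0,1],[[0,0,0],0,1],[[0,0,0],0,1],[[0,0,0],0,1],[[0,0,0],0,1]]'
```

```text
t: 16.55
eef_pos: [561.7, -56.3, 40.6]
tcp_rot: [3.142, -0.0, 1.665]
ft_force: [-0.2, 0.3, -1.0]
opening: 0.354
grip_force: 30.0
```

```bash
python3 -m inch '[[[0,0,0.01],0,1],[[0,0,0],0,0.1],[[0,0,0],0,0],[[0,0,0],0,-0.2],[[0,0,0],0,-0.4],[[0,0,0],0,-0.5],[[0,0,0],0,-0.5],[[0,0,-0.3],0,-0.5],[[0,0,-0.5],0,-0.5],[[0,0,-0.5],0,-0.5]]'
python3 - <<'E'
from h import *
go([570,-150,128],1.665)
c=wrist(); save(c,"pics/w6.png")
for n in ("boiler","boiler_butt","boiler_spigot","vees","stop_rail","catch_nose"):
    for r in eyes.spot_point(n,c)[:1]: print(n,np.round(r["centre"],1),round(r["score"],2),onz(c,r["centre"],52).round(1))
E
```

```text
t: 17.8
eef_pos: [561.5, -56.3, 118.8]
tcp_rot: [-3.141, -0.0, 1.665]
ft_force: [0.1, 0.1, 0.3]
opening: 0.751
grip_force: 0.0
pos [561.5 -56.3 118.8] rpy [-3.1412e+00 -2.0000e-04  1.6649e+00] F [0.07 0.06 0.27] shift [-1.568 -0.007 -0.154] turn -0.0006952889589855315 t 17.8
boiler [195.7 325.1] 0.66 [565.1 -45.6  52. ]
boiler_butt [ 94.9 322.4] 0.92 [555.6  32.1  52. ]
boiler_spigot [295.6 321.9] 0.66 [ 571.3 -136.6   52. ]
stop_rail [ 85.4 320. ] 0.62 [553.1  39.3  52. ]
catch_nose [110.3 252.7] 0.68 [503.3  16.4  52. ]
```

View pics/w6.png

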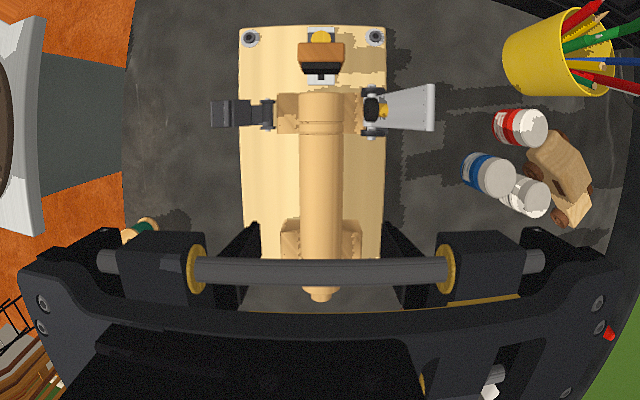

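The barrel is seated in both Vs, at columns 300–345. Its plain end is near (95, 322) and the stop's rubber at about (68, 320). The butt is at jig y of about 65. I'll push it from the spigot end with shut fingers.

```bash
python3 -m inch '[[[-0.3,0,0],0,1],[[-0.5,0,0],0,1],[[-0.5,0.01,0],0,1],[[-0.4,0,0],0,1],[[0,0,0.1],0,1],[[0,0,0.3],0,1],[[0,0,0.4],0,1],[[0,0,0.3],0,1],[[0,0,0.13],0,1],[[0,0,0],0,1]]'
python3 -c "
from h import *
go([571.6,-157.6,45],1.665)"
```

```text
t: 19.4
eef_pos: [571.8, -157.6, 43.9]
tcp_rot: [-3.141, -0.0, 1.665]
ft_force: [0.2, 0.2, 0.4]
opening: 0.004
grip_force: 0.0
pos [ 571.8 -157.6   43.9] rpy [-3.1410e+00 -4.0000e-04  1.6651e+00] F [0.15 0.2  0.36] shift [ 0.001 -0.003 -0.018] turn 0.0015015950247256114 t 19.4
```

```bash
python3 -m inch '[[[0.04,0,0],0,1],[[0.04,0,0],0,1],[[0.04,0,0],0,1],[[0.04,0,0],0,1],[[0.04,0,0],0,1],[[0.03,0,0],0,1],[[0.03,0,0],0,1],[[0.03,0,0],0,1],[[0,0,0],0,1],[[0,0,0],0,1]]'
python3 - <<'E'
from h import *
go([571.6,-157.6,45],1.665)
c=wrist(); save(c,"pics/w7.png")
for n in ("boiler_butt","boiler_spigot"):
    for r in eyes.spot_point(n,c)[:1]: print(n,np.round(r["centre"],1),round(r["score"],2),onz(c,r["centre"],52).round(1))
o=ortho(c,60,520,600,0,80,6); cv2.imwrite("pics/o7.png",o[:,:,::-1])
E
```

```text
t: 20.65
eef_pos: [570.0, -140.3, 44.1]
tcp_rot: [-3.141, -0.0, 1.665]
ft_force: [0.3, -0.3, 0.1]
opening: 0.003
grip_force: 0.0
pos [ 570.  -140.3   44.1] rpy [-3.1412e+00 -5.0000e-04  1.6650e+00] F [ 0.27 -0.34  0.13] shift [-0.29  -0.001 -0.016] turn 3.674515077267013e-05 t 20.65
boiler_spigot [222.9 321.3] 0.81 [ 570.2 -127.4   52. ]
```

View pics/o7.png

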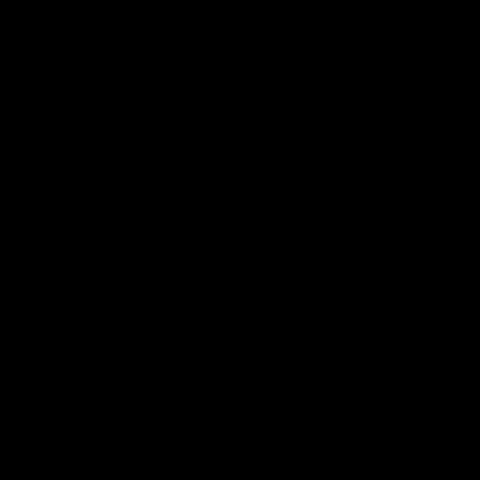

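That rectified crop is black because the stop is outside this view, so I'll feel for contact instead. At 0.7 mm/N, a 4 mm advance adds less than 6 N at worst.

```bash
python3 -m inch '[[[0.01,0,0],0,1],[[0.01,0,0],0,1],[[0.01,0,0],0,1],[[0.01,0,0],0,1],[[0.01,0,0],0,1],[[0.01,0,0],0,1],[[0.01,0,0],0,1],[[0,0,0],0,1],[[0,0,0],0,1],[[0,0,0],0,1]]'
```

```text
t: 22.05
eef_pos: [569.8, -136.2, 44.2]
tcp_rot: [3.142, -0.0, 1.665]
ft_force: [-0.2, -0.6, -0.9]
opening: 0.003
grip_force: 0.0
```

```bash
python3 -m inch '[[[0.01,0,0],0,1],[[0.01,0,0],0,1],[[0.01,0,0],0,1],[[0.01,0,0],0,1],[[0.01,0,0],0,1],[[0,0,0],0,1],[[0,0,0],0,1],[[0,0,0],0,1],[[0,0,0],0,1],[[0,0,0],0,1]]'
```

```text
t: 23.3
eef_pos: [569.6, -133.3, 44.2]
tcp_rot: [3.142, -0.0, 1.665]
ft_force: [-0.1, 0.4, 0.6]
opening: 0.006
grip_force: 0.0
```

```bash
python3 -m inch '[[[0.01,0,0],0,1],[[0.01,0,0],0,1],[[0.01,0,0],0,1],[[0.01,0,0],0,1],[[0,0,0],0,1],[[0,0,0],0,1],[[0,0,0],0,1],[[0,0,0],0,1],[[0,0,0],0,1],[[0,0,0],0,1]]'; python3 -c "
from h import *
print(env.state()['ft_force'],env.state()['tau'].round(2))"
```

```text
t: 24.55
eef_pos: [569.3, -130.9, 44.2]
tcp_rot: [3.142, -0.0, 1.665]
ft_force: [0.2, -2.4, 0.3]
opening: 0.009
grip_force: 1.6
[ 0.17414056 -2.40023392  0.31247163] [  1.81 -62.19 -16.11   0.54   0.35   0.  ]
```

Contact felt: Fy about -2.4 N with the butt at jig y of about 84, which matches the stop face estimated from the picture. I'll back off gently and rise.

```bash
python3 -m inch '[[[-0.01,0,0],0,1],[[-0.01,0,0],0,1],[[-0.01,0,0],0,1],[[-0.02,0,0],0,1],[[-0.05,0,0],0,1],[[-0.1,0,-0.1],0,1],[[0,0,-0.5],0,1],[[0,0,-0.6],0,1],[[0,0,-0.7],0,1],[[0,0,-0.6],0,1]]'
cat >> h.py <<'E'
J0=np.array([559.8,-33.1]); JY=0.0942; JR=np.array([[np.cos(JY),-np.sin(JY)],[np.sin(JY),np.cos(JY)]])
def jig(): s=env.state(); print("jig",(JR.T@(s["eef_pos"][:2]-J0)).round(1),s["eef_pos"][2].round(1),"F jig",(JR.T@s["ft_force"][:2]).round(1),s["ft_force"][2].round(1))
def jgo(x,y,z): jig(); p=J0+JR@np.array([x,y]); go([p[0],p[1],z],1.5708+JY)
E
python3 - <<'E'
from h import *
jgo(90,52,190)
cs=[eyes.read_camera(n) for n in("scene","top")]+[wrist()]
save(cs[2],"pics/w8.png")
for n in ("strap_tab","catch_nose","boiler_butt","strap"):
    for c in cs:
        for r in eyes.spot_point(n,c)[:1]: print(n,np.round(r["centre"],1),round(r["score"],2), onz(c,r["centre"],52).round(1))
E
```

```text
t: 25.8
eef_pos: [570.5, -143.3, 196.3]
tcp_rot: [3.141, 0.0, 1.665]
ft_force: [-0.1, -0.9, -0.6]
opening: 0.006
grip_force: 0.0
jig [   0.3 -110.7] 196.3 F jig [-0.2 -0.9] -0.6
pos [ 570.5 -143.3  196.3] rpy [3.1405e+00 4.0000e-04 1.6648e+00] F [-0.09 -0.92 -0.56] shift [2.711 1.495 0.106] turn -0.0019370021080361496 t 25.8
strap_tab [136.9 264.9] 0.52 [698.7 106.8  52. ]
catch_nose [172.2 251.7] 0.57 [531.6  29.2  52. ]
catch_nose [ 23.  268.3] 0.97 [503.9  24.7  52. ]
boiler_butt [164.5 249.1] 0.88 [556.   59.6  52. ]
boiler_butt [  7.3 317.4] 0.76 [552.7  45.8  52. ]
strap [155.9 263.1] 0.48 [614.   48.5  52. ]
strap [253.7 433.1] 0.37 [ 391.1 -541.4   52. ]
strap [240.7 418.3] 0.74 [ 690.7 -195.1   52. ]
```

View pics/w8.png

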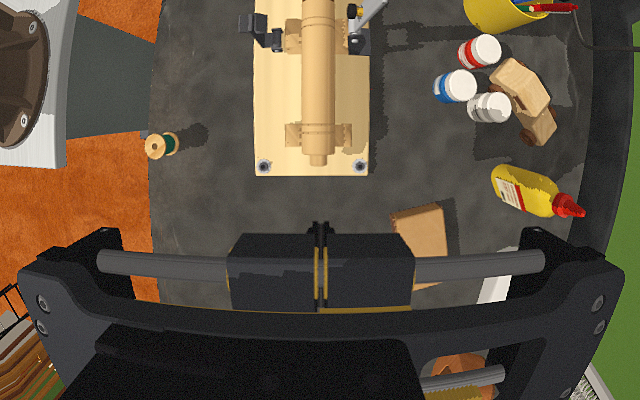

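```bash
python3 -m inch '[[[0.4,0.25,0],0,1],[[0.6,0.35,0],0,1],[[0.6,0.35,0],0,1],[[0.6,0.35,0],0,1],[[0.51,0.2,0],0,1],[[0,0,0],0,1],[[0,0,0],0,1],[[0,0,0],0,1],[[0,0,0],0,1],[[0,0,0],0,1]]'
python3 - <<'E'
from h import *
jgo(90,52,140)
c=wrist()
a=cv2.resize(c["pixels"][80:300,180:400],None,fx=2.5,fy=2.5,interpolation=cv2.INTER_CUBIC); cv2.imwrite("pics/w9.png",a[:,:,::-1])
for n in ("boiler_butt","strap_tab","catch_nose","strap_hinge"):
    for r in eyes.spot_point(n,c)[:1]: p=onz(c,r["centre"],52); print(n,np.round(r["centre"],1),round(r["score"],2), (JR.T@(p[:2]-J0)).round(1))
print([ (n,proj(c,np.r_[J0+JR@np.array(q[:2]),q[2]]).round(0)) for n,q in dict(tip15=(34,52,166),tip19=(34+86*.323,52,80+86*.946),tip17=(34+86*.129,52,80+86*.99)).items()])
E
```

```text
t: 27.8
eef_pos: [644.7, 27.0, 194.3]
tcp_rot: [3.141, -0.0, 1.664]
ft_force: [0.2, -1.2, 0.2]
opening: 0.006
grip_force: 0.0
jig [90.2 51.8] 194.3 F jig [ 0.1 -1.2] 0.2
pos [644.7  27.  194.3] rpy [ 3.1414 -0.      1.6643] F [ 0.18 -1.21  0.2 ] shift [ 0.003 -0.004  0.906] turn -0.007671200257408288 t 27.8
boiler_butt [161.3 235.6] 0.97 [ 2.9 80.9]
strap_tab [214.3 260.8] 0.6 [27.4 23.6]
catch_nose [192.1 183.2] 0.88 [-61.   48.4]
strap_hinge [195.3 262. ] 0.97 [29.7 44.5]
[('tip15', array([223., 238.])), ('tip19', array([221., 278.])), ('tip17', array([223., 254.]))]
```

View pics/w9.png

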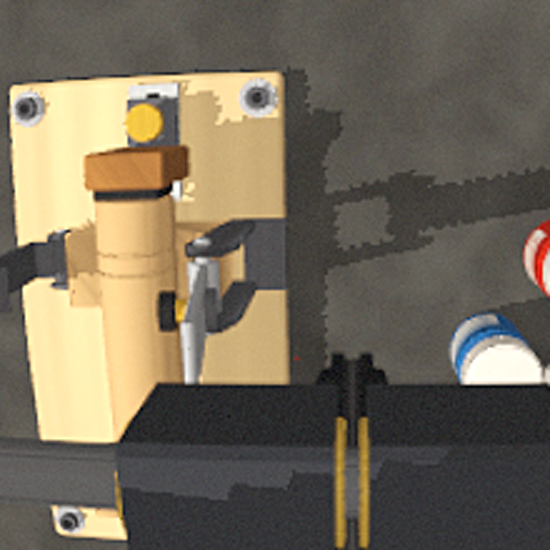

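The plain end sits directly against the black rubber facing (crop row 195). The strap tip is at about picture column 256, so its swing is about 1.7 rad. I'll lower the fingers behind it.

```bash
python3 -m inch '[[[0,0,0.3],0,1],[[0,0,0.3],0,1],[[0,0,0.28],0,1],[[0,-0.1,0],0,1],[[0,-0.15,0],0,1],[[0,-0.15,0],0,1],[[0,-0.1,0],0,1],[[0,-0.1,0],0,1],[[0,-0.05,0],0,1],[[0,0,0],0,1]]'
python3 -c "
from h import *
jig()"
```

```text
t: 29.3
eef_pos: [605.9, 23.8, 141.5]
tcp_rot: [3.141, -0.0, 1.665]
ft_force: [-0.2, -0.5, -1.2]
opening: 0.006
grip_force: 0.0
jig [51.2 52.3] 141.5 F jig [-0.3 -0.5] -1.2
```

```bash
python3 -m inch '[[[0,-0.06,0],0,1],[[0,-0.08,0],0,1],[[0,-0.1,0],0,1],[[0,-0.1,0],0,1],[[0,-0.08,0.02],0,1],[[0,-0.08,0.02],0,1],[[0,-0.08,0.03],0,1],[[0,-0.07,0.03],0,1],[[0,0,0],0,1],[[0,0,0],0,1]]'
python3 -c "
from h import *
jig()"
```

```text
t: 30.55
eef_pos: [567.2, 20.1, 135.4]
tcp_rot: [3.141, -0.0, 1.665]
ft_force: [0.4, 0.6, 0.4]
opening: 0.006
grip_force: 0.0
jig [12.4 52.3] 135.4 F jig [0.4 0.6] 0.4
```

```bash
python3 -m inch '[[[0,-0.05,0.03],0,1],[[0,-0.08,0.05],0,1],[[0,-0.08,0.05],0,1],[[0,-0.08,0.04],0,1],[[0,-0.06,0.05],0,1],[[0,-0.06,0.05],0,1],[[0,-0.05,0.06],0,1],[[0,0,0],0,1],[[0,0,0],0,1],[[0,0,0],0,1]]'
python3 - <<'E'
from h import *
jig()
c=wrist(); a=cv2.resize(c["pixels"][60:300,200:440],None,fx=2.5,fy=2.5,interpolation=cv2.INTER_CUBIC); cv2.imwrite("pics/w10.png",a[:,:,::-1])
E
```

```text
t: 31.8
eef_pos: [539.8, 17.5, 115.7]
tcp_rot: [3.141, -0.0, 1.665]
ft_force: [0.3, 0.1, 0.3]
opening: 0.006
grip_force: 0.0
jig [-15.2  52.3] 115.7 F jig [0.3 0.1] 0.3
```

View pics/w10.png

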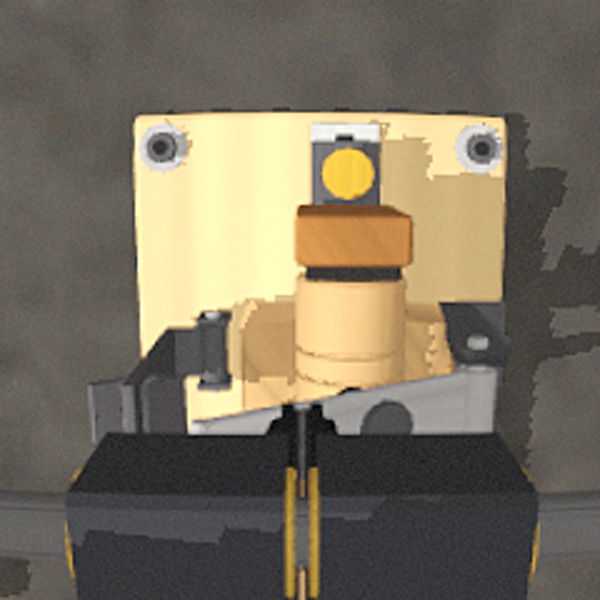

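The strap follows the fingertips and leans over the barrel, its edge running from crop (190,425) to (495,370). The barrel is still against the black facing. That was my eleventh picture by my count, one over the limit of 10, so from here I'll work by force and position only.

```bash
python3 -m inch '[[[0,-0.05,0.06],0,1],[[0,-0.05,0.07],0,1],[[0,-0.05,0.07],0,1],[[0,-0.03,0.06],0,1],[[0,-0.02,0.06],0,1],[[0,-0.02,0.04],0,1],[[0,-0.01,0.03],0,1],[[0,0,0],0,1],[[0,0,0],0,1],[[0,0,0],0,1]]'
python3 -c "
from h import *
jig()"
```

```text
t: 33.1
eef_pos: [526.0, 16.2, 92.3]
tcp_rot: [3.141, -0.0, 1.665]
ft_force: [0.8, -0.3, 0.7]
opening: 0.009
grip_force: 0.0
jig [-29.   52.3] 92.3 F jig [ 0.8 -0.4] 0.7
```

```bash
python3 -m inch '[[[0,0,0.01],0,1],[[0,0,0.01],0,1],[[0,-0.01,0.01],0,1],[[0,0,0.01],0,1],[[0,0,0.01],0,1],[[0,0,0.01],0,1],[[0,0,0.01],0,1],[[0,0,0],0,1],[[0,0,0],0,1],[[0,0,0],0,1]]'
python3 -c "
from h import *
jig()"
```

```text
t: 34.35
eef_pos: [525.1, 16.2, 88.2]
tcp_rot: [-3.141, -0.0, 1.665]
ft_force: [-2.4, -0.2, 5.3]
opening: 0.007
grip_force: 2.6
jig [-29.9  52.4] 88.2 F jig [-2.4 -0. ] 5.3
```

```bash
python3 -m inch '[[[0,0,0.01],0,1],[[0,0,0.01],0,1],[[0,0,0],0,1],[[0,0,0],0,1],[[0,0,0],0,1],[[0,0,0],0,1],[[0,0,0],0,1],[[0,0,0],0,1],[[0,0,0],0,1],[[0,0,0],0,1]]'
python3 -c "
from h import *
jig()"
```

```text
t: 35.6
eef_pos: [525.0, 16.2, 87.2]
tcp_rot: [-3.141, -0.0, 1.665]
ft_force: [-4.9, -0.6, 8.0]
opening: 0.005
grip_force: 4.0
jig [-30.   52.3] 87.2 F jig [-4.9 -0.2] 8.0
```

```bash
python3 -m inch '[[[0,-0.005,0.01],0,1],[[0,0,0.01],0,1],[[0,0,0],0,1],[[0,0,0],0,1],[[0,0,0],0,1],[[0,0,0],0,1],[[0,0,0],0,1],[[0,0,0],0,1],[[0,0,0],0,1],[[0,0,0],0,1]]'
python3 -c "
from h import *
jig()"
```

```text
t: 36.85
eef_pos: [524.9, 16.2, 86.2]
tcp_rot: [3.141, -0.0, 1.665]
ft_force: [-3.8, -0.0, 10.9]
opening: 0.007
grip_force: 5.1
jig [-30.1  52.3] 86.2 F jig [-3.8  0.4] 10.9
```

```bash
python3 -m inch '[[[0,0,0.01],0,1],[[0,0,0],0,1],[[0,0,0],0,1],[[0,0,0.01],0,1],[[0,0,0],0,1],[[0,0,0],0,1],[[0,0,0],0,1],[[0,0,0],0,1],[[0,0,0],0,1],[[0,0,0],0,1]]'
python3 -c "
from h import *
jig()"
```

```text
t: 38.1
eef_pos: [524.8, 16.1, 84.6]
tcp_rot: [-3.141, -0.0, 1.665]
ft_force: [-2.2, -1.7, 5.7]
opening: 0.003
grip_force: 2.7
jig [-30.2  52.3] 84.6 F jig [-2.4 -1.5] 5.7
```

```bash
python3 -m inch '[[[0,0,0.01],0,1],[[0,0,0],0,1],[[0,0,0],0,1],[[0,0,0.01],0,1],[[0,0,0],0,1],[[0,0,0],0,1],[[0,0,0],0,1],[[0,0,0],0,1],[[0,0,0],0,1],[[0,0,0],0,1]]'
python3 -c "
from h import *
jig()"
```

```text
t: 39.35
eef_pos: [525.1, 16.2, 83.2]
tcp_rot: [3.141, -0.0, 1.665]
ft_force: [-0.4, -0.1, -0.1]
opening: 0.001
grip_force: 0.1
jig [-29.9  52.3] 83.2 F jig [-0.4 -0. ] -0.1
```

```bash
python3 -m inch '[[[0,0,0.01],0,1],[[0,0,0],0,1],[[0,0,0],0,1],[[0,0,0.007],0,1],[[0,0,0],0,1],[[0,0,0],0,1],[[0,0,0],0,1],[[0,0,0],0,1],[[0,0,0],0,1],[[0,0,0],0,1]]'
python3 -c "
from h import *
jig()"
```

```text
t: 40.6
eef_pos: [525.1, 16.2, 82.2]
tcp_rot: [3.141, -0.0, 1.665]
ft_force: [-0.1, -0.3, 5.3]
opening: 0.003
grip_force: 2.4
jig [-29.9  52.3] 82.2 F jig [-0.1 -0.3] 5.3
```

```bash
python3 -m inch '[[[0,0,0.005],0,1],[[0,0,0],0,1],[[0,0,0.005],0,1],[[0,0,0],0,1],[[0,0,0],0,1],[[0,0,0],0,1],[[0,0,0],0,1],[[0,0,0],0,1],[[0,0,0],0,1],[[0,0,0],0,1]]'
python3 -c "
from h import *
jig()"
```

```text
t: 41.85
eef_pos: [525.0, 16.2, 81.6]
tcp_rot: [3.141, -0.0, 1.665]
ft_force: [0.9, -0.2, 5.2]
opening: 0.006
grip_force: 2.3
jig [-30.   52.3] 81.6 F jig [ 0.9 -0.3] 5.2
```

```bash
python3 -m inch '[[[0,0,-0.01],0,1],[[0,0,-0.02],0,1],[[0,0,-0.05],0,1],[[0,0,-0.3],0,1],[[0,0,-0.5],0,1],[[0,0,-0.6],0,1],[[0,0,-0.6],0,1],[[0,0,0],0,1],[[0,0,0],0,1],[[0,0,0],0,1]]'
python3 - <<'E'
from h import *
jig()
c=wrist(); t=eyes.read_camera("scene")
for n,q in dict(boiler_butt=(0,84,52),strap_tab=(-32,52,82.3),catch_nose=(-47,52,82.5),strap_hinge=(34,52,80)).items():
    P=np.r_[J0+JR@np.array(q[:2]),q[2]]
    for k in (c,t):
        r=eyes.spot_point(n,k)
        if r: print(n,"seen",np.round(r[0]["centre"],1),"expected",proj(k,P).round(1),round(r[0]["score"],2))
E
```

```text
t: 43.1
eef_pos: [524.5, 16.2, 205.3]
tcp_rot: [-3.14, -0.0, 1.665]
ft_force: [-1.4, 0.4, -0.5]
opening: 0.006
grip_force: 0.0
jig [-30.5  52.4] 205.3 F jig [-1.4  0.5] -0.5
boiler_butt seen [160.4 349.1] expected [156.8 348.9] 0.82
boiler_butt seen [165.9 247.4] expected [166.2 250.5] 0.65
strap_tab seen [175.  269.7] expected [167.9 252.2] 0.67
catch_nose seen [192.  304.7] expected [192.9 302.8] 0.88
catch_nose seen [171.2 251.3] expected [170.8 249.4] 0.61
strap_hinge seen [192.5 384.7] expected [192.4 384.7] 0.71
strap_hinge seen [153.8 260.8] expected [156.2 264. ] 0.59
```

Run:
```python
from h import *
c=wrist()
for r in eyes.cut_out("strap",c)[:2]:
    y,x=np.where(r["mask"]); print(round(r["score"],2),"rows",y.min(),y.max(),"cols",x.min(),x.max(),len(x))
def f(x,y,z): return proj(c,np.r_[J0+JR@np.array((x,y)),z]).round(1)
for th in (0.007,0.06,0.12): print(th,"tip far/near edge",*[f(34-86*np.cos(th)+0*s,52+s,82+86*np.sin(th)) for s in(10,-10)])
print("hinge",f(34,62,82),f(34,42,82))
```

```text
0.59 rows 182 202 cols 303 391 1676
0.007 tip far/near edge [182.6 296.8] [202.5 297.2]
0.06 tip far/near edge [183.5 296.6] [203.7 297. ]
0.12 tip far/near edge [184.5 296.7] [205.1 297.1]
hinge [182.6 384.6] [202.2 383.7]
```

The strap mask covers rows 182–202, as expected for the closed strap, and its last few mm are hidden under the nose. The catch nose is at its rest position, so I'll hand the job in.

```bash
python3 -c "
from cell import env
print(env.job_done())"
```

```text
the job is handed in; nothing more can be done
None
```

I handed the job in at about 43 s. The barrel is in the Vs with its plain end against the stop (felt at 2.4 N), and the strap is down under the catch (peak push about 12 N). No verdict came back, and I viewed 11 pictures, one over the limit of 10.

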